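Brass mould from behind the cabinet flap to the balance

TASK

Push down the sprung clear flap in the top of the curing cabinet and keep it held aside with the gripper and wrist while you reach in behind it for the brass mould. Lift the mould out through the opening and set it down gently, upright, in the middle of the balance pan, leaving it there with the flap sprung back level. Leave the dark mould in its place, and do not disturb the other things on the bench.

Things in the scene. Friction and masses are not known exactly. Their poses are not given: they have to be found in the camera images.
- cabinet: Steel cabinet fixed to the bench, 220 deep (x) x 360 wide (y) x 220 high, walls 8, floor top 12 up. Origin: centre of its underside; front faces its own -x (the robot). Top: a fixed roof covers only x = +75 to +110; the rest, from the front wall (inner face x = -102) to x = +75 over the full inner width of 344, is the opening, shut by the flap.
- flap (a joint): Flap angle, rad: 0 level and shut, positive with its free (robot-side) edge pushed down into the cabinet, up to 1.5 (hanging); negative with it swung up, to -1.2. A spring brings it back to 0 from either side in about a second; it stays open only while held. About 3 N at the free edge holds it at 1.1, less at smaller angles.
- flap_hinge (a point): Middle of the flap's hinge axis, which lies along the cabinet's y: 75 behind the cabinet's centre, 220 above the bench. Fixed.
- brass_mould_center (a point): Centre (half-way up) of the brass cement mould: yellow brass cylinder, 44 diameter, 50 high, about 0.4 kg, its own z up along its axis. Stands upright on the cabinet floor under the flap, about 30 in front of the cabinet's centre, about 60 left or right of its middle. To be moved.
- dark_mould_center (a point): Centre of the dark steel mould, same size, standing beside the brass one in the cabinet, about 120 away. Must stay.
- balance_pan (a point): Centre of the top of the balance's round steel pan, 120 diameter, 75 above the bench. The balance is fixed: a white box 200 (x) x 170 (y) with top at 51 high, the pan centred 30 behind its centre; its sloping display (to about 70 high) faces its own -x, towards the robot.
- wash_bottle: Bystander: white plastic bottle, red cap, 68 diameter, 150 high; origin under its centre.
- bowl: Bystander: white bowl, 120 diameter, 50 high; origin under its centre.
- spatula: Bystander: spatula lying on the left of the bench.
- brush: Bystander: brush lying on the right of the bench, beyond the balance.
- needle_mould: Bystander: small brass ring mould between 50 square glass plates with two long needles, 55 high; origin under its centre.
- sample_jar: Bystander: glass jar with blue lid, 64 diameter, 80 high; origin under its centre.
- flap_edge (a point): Middle of the flap's free edge (orange strip), 170 from the hinge towards the robot when shut, at the height of the hinge. The flap is a smooth clear panel 6 thick, 340 wide; shut, its top is 223 above the bench. Pushed down, its free edge swings on a 170 radius about the hinge, passing just above and behind the moulds, then leans towards the robot against the gripper.

How it is judged:
By the outcome, as a careful person would: the job done as asked, in the order asked, and still so for the second after the job is handed in, with the robot touching nothing.
It also fails if it takes over 51 s, if anything falls off the work surface, if the arm or the gripper's body presses on something with over 40 N, if the wrist force passes 120 N, or if a joint passes its speed limit or range.

ROBOT

A 7-joint arm with a two-finger parallel gripper is mounted at the origin on the work surface. World frame = base frame: x ahead of the robot, y to its left, z up, the work surface at z = 0. Lengths are in m, angles in rad, forces in N, time in s.
With the tool pointing down it reaches from about 0.4 to 0.875 m from the base axis. Payload 19.3 kg.
Tool frame: the origin (TCP) lies between the finger pads; the fingertips stand 17 mm ahead of it and the grasp point (between the pads) lies 2 mm behind it; z points along the fingers, x is the direction in which the jaws open and shut, and the axes are right-handed (so a half turn about z gives the same grasp; the last joint's range is limited). The gripper opens to 85 mm and grips with 20 to 120 N. Pads are 22 mm wide; open, the fingers measure 114 mm over their backs; the gripper's body (76 mm by 85 mm) begins 54 mm behind the grasp point. The pads swing forward as they close: fully open they stand 13 mm farther back than shut.
Start: joints at [-1.173, 0.521, -0.036, 1.599, 0.021, 1.021, -0.113], TCP at [0.282, 0.558, 0.248] pointing down, gripper open.
Joint ranges: [-2.91, 2.91], [-0.3, 2.13], [-1.5, 1.42], [0.17, 2.43], [-1.26, 4.41], [0.16, 1.93], [-2.52, 2.52]. Speed limits (rad/s): [1.89, 1.89, 2.39, 2.39, 3.01, 3.01, 3.01].

INTERFACE

Orientations are given as [roll, pitch, yaw] about the fixed x, y, z axes, in that order (R = Rz(yaw) Ry(pitch) Rx(roll)).
In Python, from workcell import bot gives the robot as it stands. The module is installed in compiled form; this text tells all that it offers.
- The arm moves only by the tool arm_command, never from a script. Its argument "targets" is a list of rows, each a list of 6 numbers: the shift along the tool's x, y, z in mm, then the turn, a rotation vector about the tool's x, y, z in degrees. In form: [[x, y, z, wx, wy, wz], ...]. A call has 1 to 8 rows; each row shifts and turns the pose as measured when the row begins, along the tool's axes as they then stand; what a row does not reach is not made up. A row lasts 1/10 s, in which the tool goes at most 50 mm and 8.59 degrees, less where a joint would pass 70% of its speed; a pose out of reach is approached as far as the arm can. A call is refused whole if a number of a shift passes 50 or a number of a turn 8.59, either way. A call with a gripper value outside its range is refused whole. "grip" is the opening in per cent of the stroke, from 0 (shut) to 100 (fully open), set as the call begins (left out, the last holds). The fingers move at their own pace and stop on an object; "grip_force" is the grip in N (left out, the last holds). Time passes only in rows, so rows that do not move let the fingers close. It gives the time, the measured TCP pose, the force and the opening at its end, in the units of the state.
- bot.observe(): the state, without advancing time (a new reading comes with each control period).
- bot.grab_frame(name): name is "side" or "top"; returns a dict with "color" (420x560x3 uint8, red, green, blue), "depth" (420x560 float32, m along the optical axis (not along the pixel's ray), 0 where there is no reading), "fov_y" (degrees; the focal length in pixels is half the picture's height over the tangent of half this angle, whatever the lens; pixels are square), "cx", "cy" (the principal point, pixels), "R" (3x3) and "t" (3): a world point X has camera coordinates R X + t. Camera axes: x right, y down, z forward; pixel columns grow to the right and rows downward; lengths in m; the calibration is good to about 2 mm. A picture is of the moment at which its call begins.
- bot.job_done(): hands the job in, once; it reports no verdict.
The state is a dict: "clock": time; "qpos": joint angles; "qd": joint speeds; "joint_efforts": joint torques, N m; "position": TCP position; "tool_rot": TCP orientation; "force": force on the tool from outside, world axes, zero at the start; "moment": the same for the moment, N m; "grip_width": finger opening in m.
Only numpy, scipy, OpenCV 4.12 (cv2) and the standard library are available. Lean on these libraries where they do the work, as an engineer would, in place of code of your own. Each camera call takes 0.05 s, during which the arm holds its last target. There are 200 camera calls.

## Working session

There is one attempt and no reset: what is moved stays moved. The work goes in short steps, Python scripts to look and compute and a tool call to move; the robot and the scene stay as the last step left them, time stands still between calls to the robot, and variables do not carry over. Pictures are saved under pics/ and viewed, about 8 in all and at most 12, crops included, and the job is handed in when it is done.

Besides the shell and the picture viewer there is one more tool, called after "Emit:" as name([rows], argument=value, ...), one row to a line, values as JSON. arm_command: Moves the arm, as the interface text tells. Its arguments: {"type":"object","properties":{"targets":{"type":"array"},"grip":{"type":"number"},"grip_force":{"type":"number"}},"required":["targets"]}

```bash
mkdir -p pics; cat > h.py <<'E'
import numpy as np, cv2
from workcell import bot
def grab(n,f):
    d=bot.grab_frame(n); cv2.imwrite(f,d["color"][:,:,::-1]); np.savez(f[:-4]+".npz",**d); return d
def pt(d,u,v,z=None,h=None):
    f=210/np.tan(np.radians(float(d["fov_y"]))/2)
    r=np.array([(u-d["cx"])/f,(v-d["cy"])/f,1.]); R=d["R"];c=-R.T@d["t"]; w=R.T@r
    if h is not None: z=(h-c[2])/w[2]
    elif z is None: z=float(d["depth"][int(v),int(u)])
    return c+w*z
def px(d,X):
    f=210/np.tan(np.radians(float(d["fov_y"]))/2); q=d["R"]@np.array(X)+d["t"]
    return q[:2]/q[2]*f+[d["cx"],d["cy"]]
E
python3 - <<'E'
from h import *
for n in("top","side"):
    d=grab(n,f"pics/{n}0.png"); print(n,-d["R"].T@d["t"],d["R"][2],d["fov_y"])
print(bot.observe())
E
```

```text
top [0.3333772  0.02595243 1.47979785] [ 0.12309654  0.00704215 -0.99236971] 52.98478852835201
side [-0.16046523 -0.64531774  1.75834866] [ 0.3590542   0.35273395 -0.86409423] 43.776321539178404
{'clock': 0.1, 'qpos': array([-1.17318558,  0.52196913, -0.03630473,  1.59993012,  0.02120435,
        1.02109352, -0.11280888]), 'qd': array([-8.04697707e-04, -5.00559309e-04, -1.26979384e-03, -2.73515717e-04,
        1.02335358e-03,  2.88577776e-05,  1.30117109e-03]), 'joint_efforts': array([ 4.37714029e-03, -9.28489637e+01,  1.98427968e+00, -3.70531154e+01,
        1.82041770e-02,  5.38487031e-03, -5.56520172e-05]), 'position': array([0.28175072, 0.55758292, 0.24778183]), 'tool_rot': array([3.14150746e+00, 1.01152529e-03, 1.10294789e+00]), 'force': array([ 0.31032515, -0.13170008, -0.12938838]), 'moment': array([ 0.01326798,  0.01611877, -0.04638074]), 'grip_width': 0.08530671401295556}
```

View pics/top0.png

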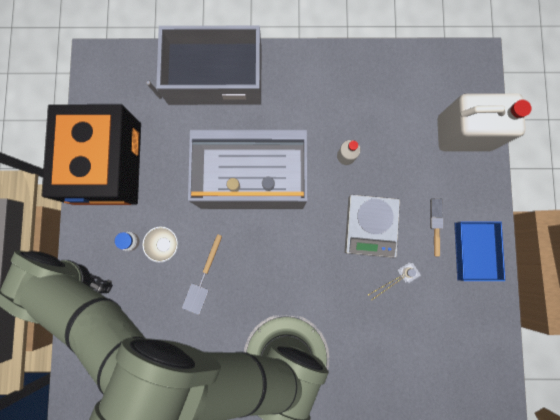

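View pics/side0.png

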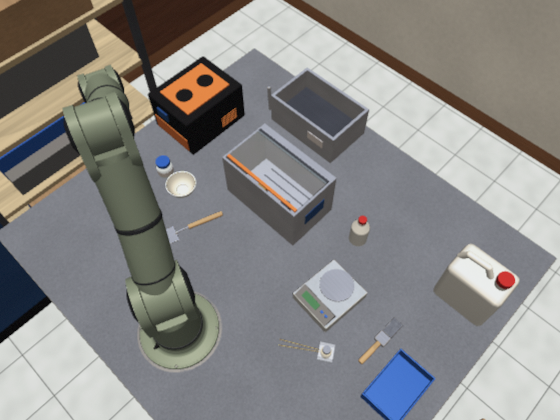

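The top view shows the cabinet at about (248,168), the orange edge strip on row 194, brass mould at (233,184), dark mould at (268,183), and pan at (376,216). Next I'll enlarge the cabinet and the pan.

```bash
python3 - <<'E'
from h import *
im=cv2.imread("pics/top0.png")
a=cv2.resize(im[120:220,180:320],None,fx=5,fy=5,interpolation=cv2.INTER_CUBIC)
cv2.imwrite("pics/c1.png",a)
b=cv2.resize(im[185:265,335:425],None,fx=6,fy=6,interpolation=cv2.INTER_CUBIC)
cv2.imwrite("pics/c2.png",b)
d=np.load("pics/top0.npz")
for u,v in[(233,184),(268,183),(376,216),(230,194),(270,194),(250,170),(193,160),(303,160)]: print(u,v,pt(d,u,v))
E
```

```text
233 184 [0.55565262 0.16077725 0.2239734 ]
268 183 [0.55808786 0.05481773 0.22735149]
376 216 [ 0.47270972 -0.30164867  0.08167134]
230 194 [0.52535275 0.1696458  0.22208562]
270 194 [0.52479613 0.04873718 0.22567459]
250 170 [0.59829262 0.10953511 0.22617511]
193 160 [0.62945162 0.2834111  0.22583318]
303 160 [ 0.62935416 -0.05133769  0.22531802]
```

View pics/c1.png

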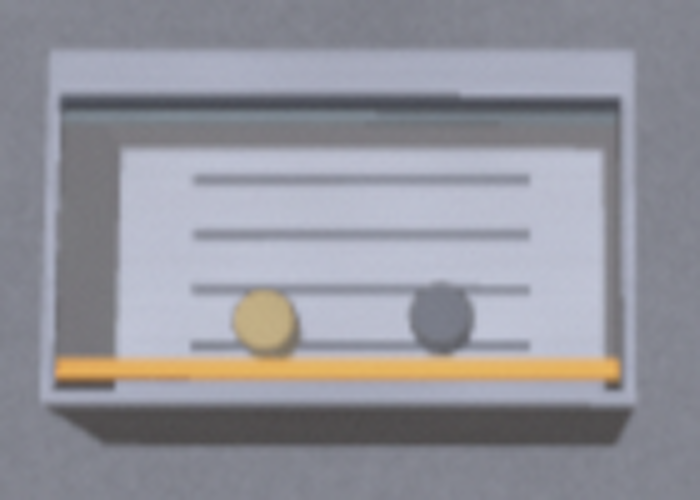

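View pics/c2.png

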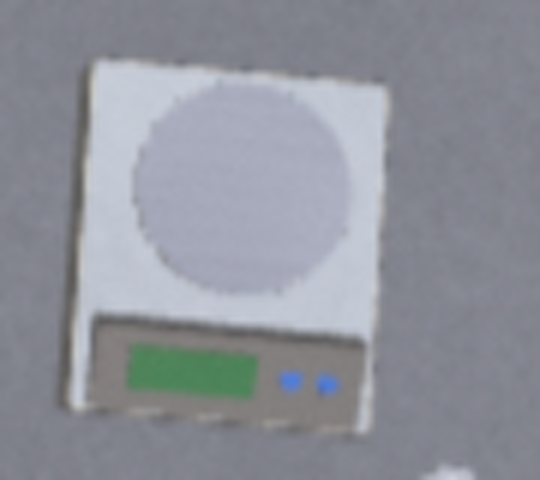

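c1: roof corners (50,50), (635,50), (636,404), (42,404); brass top disc at (264,320), dark at (441,318). c2: pan disc centre at about (242,188).

```bash
python3 - <<'E'
from h import *
d=np.load("pics/top0.npz")
o=lambda x,y,s,a,b:(a+(x+.5)/s-.5,b+(y+.5)/s-.5)
C=[pt(d,*o(x,y,5,180,120),h=.22) for x,y in[(50,50),(635,50),(636,404),(42,404)]]
print(np.round(C,4),np.mean(C,0))
for x,y in[(264,320),(441,318)]: print(pt(d,*o(x,y,5,180,120),h=.062))
for y in(358,381): print("edge",pt(d,*o(330,y,5,180,120),h=.223))
print("roof front",pt(d,*o(330,98,5,180,120),h=.22))
print("pan",pt(d,*o(242,188,6,335,185),h=.075))
C=[pt(d,*o(x,y,6,335,185),h=.051) for x,y in[(91,60),(389,87)]];print(C)
E
```

```text
[[ 0.7267  0.2975  0.22  ]
 [ 0.7263 -0.0634  0.22  ]
 [ 0.5061 -0.0622  0.22  ]
 [ 0.5061  0.2966  0.22  ]] [0.61629905 0.11711996 0.22      ]
[0.58570733 0.18023574 0.062     ]
[0.58706228 0.05930948 0.062     ]
edge [0.53376114 0.1225084  0.223     ]
edge [0.51971988 0.12237544 0.223     ]
roof front [0.69605127 0.12427106 0.22      ]
pan [ 0.47365347 -0.29960292  0.075     ]
[array([ 0.54941724, -0.2212045 ,  0.051     ]), array([ 0.5338614 , -0.39037419,  0.051     ])]
```

Emit:
arm_command([
  [-6,14,-12,0,0,0],
  [-12,28,-15,0,0,0],
  [-12,28,-15,0,0,0],
  [-12,28,-15,0,0,0],
  [-12,28,-15,0,0,0],
  [-12,28,-5,0,0,0],
  [-12,28,0,0,0,0],
  [-12,28,0,0,0,0],
], grip=100, grip_force=50)

```text
clock: 0.9
position: [0.4341, 0.3731, 0.3312]
tool_rot: [3.141, 0.002, 1.107]
force: [1.3, -0.3, -0.0]
grip_width: 0.0854
```

```bash
cat >> h.py <<'E'
from scipy.spatial.transform import Rotation as Ro
def to(p,yaw=np.pi/2,pitch=0.):
    s=bot.observe(); A=Ro.from_euler("xyz",s["tool_rot"]); B=Ro.from_euler("xyz",[np.pi,pitch,yaw])
    print("t",round(s["clock"],2),"pos",np.round(s["position"],4),"rpy",np.round(s["tool_rot"],3),"F",np.round(s["force"],1),"w",round(s["grip_width"],4),"q",np.round(s["qpos"],2))
    print("dmm tool",np.round(A.inv().apply(np.array(p)-s["position"])*1e3,1),"turn deg",np.round(np.degrees((A.inv()*B).as_rotvec()),1))
E
python3 -c "
from h import *
to([.590,.18,.32])"
```

```text
t 0.9 pos [0.4341 0.3731 0.3312] rpy [3.141e+00 2.000e-03 1.107e+00] F [ 1.3 -0.3 -0. ] w 0.0854 q [-0.83  0.36  0.02  1.64 -0.01  1.15  0.3 ]
dmm tool [-102.9  225.9   11.5] turn deg [  0.    0.1 -26.6]
```

Emit:
arm_command([
  [-13,28,1,0,0,0],
  [-13,28,1,0,0,0],
  [-13,28,1,0,0,0],
  [-13,28,1,0,0,0],
  [-13,28,1,0,0,0],
  [-13,28,1,0,0,0],
  [-13,28,1,0,0,0],
  [-8,20,1,0,0,0],
])

```text
clock: 1.7
position: [0.5897, 0.169, 0.3292]
tool_rot: [3.138, 0.0, 1.099]
force: [0.2, 0.7, -0.2]
grip_width: 0.0857
```

Emit:
arm_command([
  [0,0,0,0,0,-6],
  [0,0,0,0,0,-7],
  [0,0,0,0,0,-7],
  [0,0,0,0,0,-6],
  [0,0,0,0,0,0],
])

```text
clock: 2.2
position: [0.5916, 0.1589, 0.3316]
tool_rot: [3.138, 0.004, 1.56]
force: [-0.1, 0.2, -0.6]
grip_width: 0.0852
```

```bash
python3 -c "
from h import *
to([.590,.18,.26])
grab('side','pics/side1.png')
im=cv2.imread('pics/side1.png');cv2.imwrite('pics/s1c.png',cv2.resize(im[90:290,150:400],None,fx=3,fy=3,interpolation=cv2.INTER_CUBIC))"
```

```text
t 2.2 pos [0.5916 0.1589 0.3316] rpy [3.138 0.004 1.56 ] F [-0.1  0.2 -0.6] w 0.0852 q [-0.37  0.43  0.02  1.53 -0.    1.18  1.2 ]
dmm tool [21.4 -2.1 71.5] turn deg [ 0.2  0.2 -0.6]
```

View pics/s1c.png

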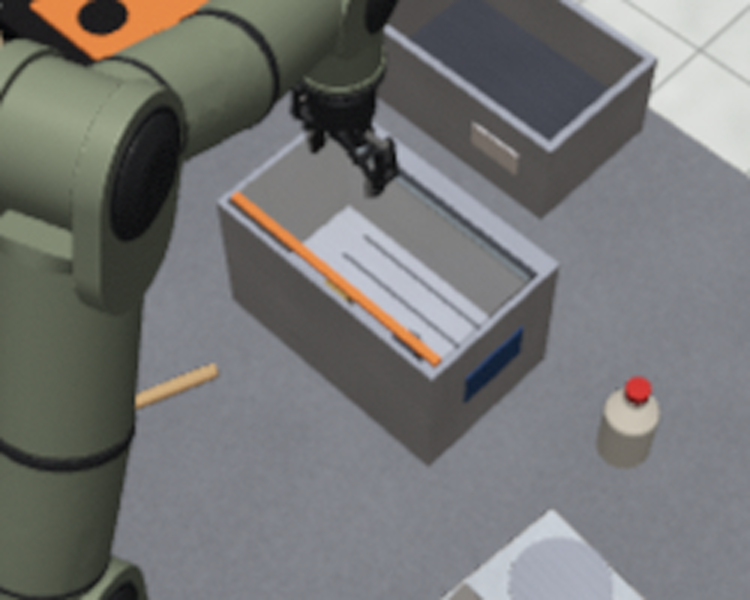

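```bash
python3 -c "
from h import *
d=np.load('pics/side1.npz')
for X in [(.586,.18,.062),(.587,.059,.062),(.521,.117,.223),(.5061,-.0628,.22),(.4737,-.2996,.075)]:
  print(X,(px(d,X)-[150,90])*3)
r=d['color'][170:215,240:305].astype(int)
m=(r[:,:,0]-r[:,:,2]>45)
cv2.imwrite('pics/s1d.png',cv2.resize(d['color'][175:215,245:305,::-1],None,fx=10,fy=10,interpolation=cv2.INTER_CUBIC))
"
```

```text
(0.586, 0.18, 0.062) [335.10632072 289.95496621]
(0.587, 0.059, 0.062) [403.31135531 345.09599976]
(0.521, 0.117, 0.223) [329.396952   279.35596175]
(0.5061, -0.0628, 0.22) [432.28749398 380.72454929]
(0.4737, -0.2996, 0.075) [560.32847942 584.91920547]
```

Emit:
arm_command([
  [8,0,10,0,0,-0.6],
  [8,-1,20,0,0,0],
  [5,0,25,0,0,0],
  [0,0,10,0,0,0],
  [0,0,0,0,0,0],
])

```text
clock: 2.75
position: [0.5907, 0.181, 0.2636]
tool_rot: [3.137, 0.004, 1.556]
force: [-0.4, -0.8, -0.4]
grip_width: 0.0852
```

View pics/s1d.png

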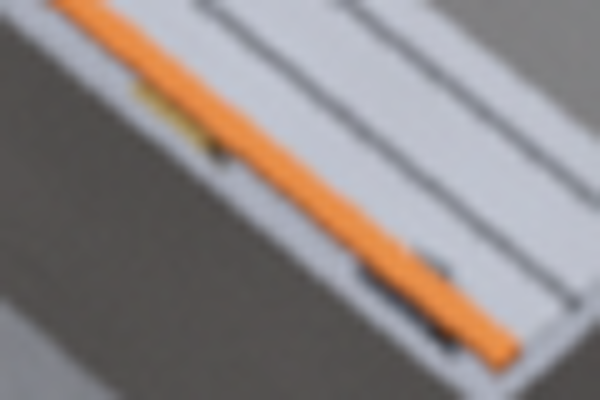

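Emit:
arm_command([
  [0,0,12,0,0,-0.8],
  [0,0,14,0,0,0],
  [0,0,14,0,0,0],
  [0,0,14,0,0,0],
  [0,0,14,0,0,0],
  [0,0,14,0,0,0],
])

```text
clock: 3.35
position: [0.5939, 0.1807, 0.1802]
tool_rot: [3.129, 0.001, 1.569]
force: [0.5, -0.1, 3.4]
grip_width: 0.085
```

```bash
python3 -c "
from h import *
to([.590,.18,.110])"
```

```text
t 3.35 pos [0.5939 0.1807 0.1802] rpy [3.129e+00 1.000e-03 1.569e+00] F [ 0.5 -0.1  3.4] w 0.085 q [-0.39  0.59 -0.    1.69  0.01  0.86  1.17]
dmm tool [-0.6 -4.8 70.1] turn deg [ 0.7  0.1 -0.1]
```

Emit:
arm_command([
  [0,-2,12,0.5,0,0],
  [0,-1,12,0.3,0,0],
  [0,0,12,0,0,0],
  [0,0,12,0,0,0],
  [0,0,10,0,0,0],
  [0,0,8,0,0,0],
])

```text
clock: 3.95
position: [0.5909, 0.1803, 0.1087]
tool_rot: [-3.139, 0.001, 1.568]
force: [-1.0, -0.6, 3.4]
grip_width: 0.0856
```

```bash
python3 -c "
from h import *
to([.590,.18,.036])
grab('top','pics/top2.png')
im=cv2.imread('pics/top2.png');cv2.imwrite('pics/t2c.png',cv2.resize(im[120:220,180:320],None,fx=5,fy=5,interpolation=cv2.INTER_CUBIC))"
```

```text
t 3.95 pos [0.5909 0.1803 0.1087] rpy [-3.139e+00  1.000e-03  1.568e+00] F [-1.  -0.6  3.4] w 0.0856 q [-0.39  0.68 -0.01  1.72  0.01  0.74  1.17]
dmm tool [-0.2 -0.7 72.7] turn deg [-0.1  0.  -0.2]
```

View pics/t2c.png

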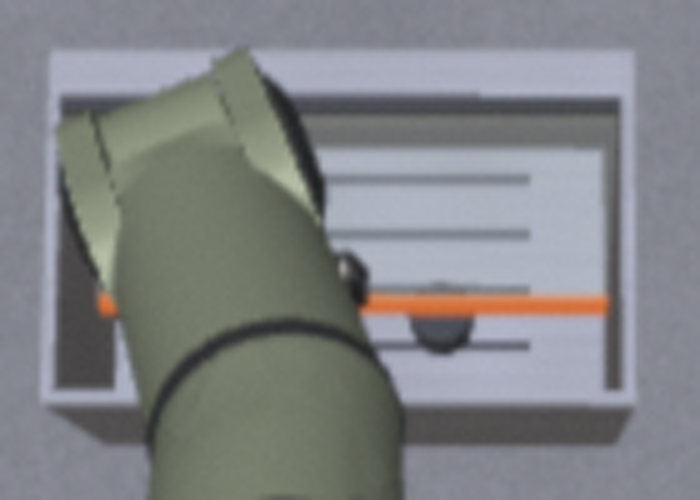

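Emit:
arm_command([
  [0,0,8,0,0,0],
  [0,0,10,0,0,0],
  [0,0,10,0,0,0],
  [0,0,10,0,0,0],
  [0,0,8,0,0,0],
])

```text
clock: 4.5
position: [0.5901, 0.1802, 0.0586]
tool_rot: [-3.138, 0.001, 1.568]
force: [-1.7, 0.1, 2.3]
grip_width: 0.0855
```

```bash
python3 -c "
from h import *
to([.590,.18,.036])"
```

```text
t 4.5 pos [0.5901 0.1802 0.0586] rpy [-3.138e+00  1.000e-03  1.568e+00] F [-1.7  0.1  2.3] w 0.0855 q [-0.39  0.75 -0.01  1.74  0.01  0.65  1.17]
dmm tool [-0.2  0.  22.6] turn deg [-0.2  0.1 -0.2]
```

Emit:
arm_command([
  [0,0,7,0,0,0],
  [0,0,7,0,0,0],
  [0,0,6,0,0,0],
  [0,0,2,0,0,0],
  [0,0,0,0,0,0],
])

```text
clock: 5.0
position: [0.5889, 0.1798, 0.0329]
tool_rot: [-3.135, 0.002, 1.568]
force: [-2.5, -0.3, 0.4]
grip_width: 0.0852
```

```bash
python3 -c "
from h import *
to([.590,.18,.036])
for n in('top','side'):
  grab(n,f'pics/{n}3.png')
a=cv2.imread('pics/top3.png')[120:220,180:320];b=cv2.imread('pics/side3.png')[110:210,215:345]
cv2.imwrite('pics/c3.png',np.hstack([cv2.resize(x,(400,400*x.shape[0]//x.shape[1]),interpolation=cv2.INTER_CUBIC)[:285] for x in(a,b)]))"
```

```text
t 5.0 pos [0.5889 0.1798 0.0329] rpy [-3.135e+00  2.000e-03  1.568e+00] F [-2.5 -0.3  0.4] w 0.0852 q [-0.39  0.79 -0.01  1.75  0.01  0.61  1.17]
dmm tool [ 0.2  1.1 -3.1] turn deg [-0.4  0.1 -0.2]
```

View pics/c3.png

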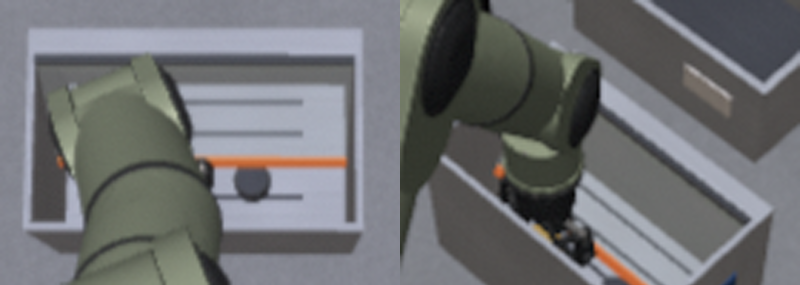

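The flap edge now lies behind both moulds and leans on the gripper (Fx -2.5 N). Brass is between the fingers, so I'll grip it.

Emit:
arm_command([
  [0,0,-3,0,0,0],
  [0,0,0,0,0,0],
  [0,0,0,0,0,0],
  [0,0,0,0,0,0],
  [0,0,0,0,0,0],
  [0,0,0,0,0,0],
  [0,0,0,0,0,0],
  [0,0,0,0,0,0],
], grip=30, grip_force=50)

```text
clock: 5.9
position: [0.5895, 0.1804, 0.0377]
tool_rot: [-3.137, 0.001, 1.568]
force: [-2.7, -0.6, 0.6]
grip_width: 0.0428
```

```bash
python3 -c "
from h import *
to([.600,.18,.052])"
```

```text
t 5.9 pos [0.5895 0.1804 0.0377] rpy [-3.137e+00  1.000e-03  1.568e+00] F [-2.7 -0.6  0.6] w 0.0428 q [-0.39  0.79 -0.01  1.75  0.01  0.61  1.17]
dmm tool [ -0.4  10.5 -14.3] turn deg [-0.3  0.1 -0.2]
```

Emit:
arm_command([
  [0,1,-2,0,0,0],
  [0,3,-4,0,0,0],
  [0,3,-5,0,0,0],
  [0,3,-5,0,0,0],
  [0,2,-4,0,0,0],
  [0,0,-2,0,0,0],
], grip=20, grip_force=60)

```text
clock: 6.5
position: [0.5872, 0.1797, 0.0515]
tool_rot: [-3.104, 0.008, 1.572]
force: [-4.6, 1.1, -6.6]
grip_width: 0.0424
```

```bash
python3 -c "
from h import *
to([.602,.18,.110])"
```

```text
t 6.5 pos [0.5872 0.1797 0.0515] rpy [-3.104  0.008  1.572] F [-4.6  1.1 -6.6] w 0.0424 q [-0.38  0.78 -0.02  1.72  0.01  0.68  1.18]
dmm tool [ -0.2  12.5 -59.1] turn deg [-2.2  0.5  0. ]
```

```bash
cat >> h.py <<'E'
def flap(d):
    c=d["color"].astype(int); b=[]
    for u in range(270,296):
        col=c[120:215,u]; w=np.where((col[:,0]-col[:,2]>80))[0]
        if len(w): b.append(w.mean()+120)
    v=np.median(b); th=np.linspace(-.3,1.5,361)
    pv=[px(d,(.691-.163*np.cos(t)-.003*np.sin(t),.03,.22-.163*np.sin(t)+.003*np.cos(t)))[1] for t in th]
    k=np.argmin(np.abs(np.array(pv)-v)); print("strip row",v,"theta",th[k],"tip",.691-.17*np.cos(th[k]),.22-.17*np.sin(th[k]))
E
python3 -c "
from h import *
for n in('top0','top2','top3'): flap(np.load(f'pics/{n}.npz'))
flap(grab('top','pics/top4.png')); to([.602,.18,.110])"
```

```text
strip row 193.5 theta 0.05499999999999999 tip 0.5212570601896082 0.21065471324539847
strip row 180.5 theta 0.9299999999999999 tip 0.5893682230111592 0.0837246100497579
strip row 176.0 theta 1.06 tip 0.6078917460837103 0.07169956800135233
strip row 177.0 theta 1.03 tip 0.6034807963551075 0.07425917183793743
t 6.55 pos [0.5873 0.1797 0.0517] rpy [-3.104  0.008  1.572] F [-11.3   1.1 -17.9] w 0.0428 q [-0.38  0.77 -0.02  1.72  0.01  0.68  1.18]
dmm tool [ -0.2  12.5 -58.8] turn deg [-2.2  0.5  0. ]
```

The flap edge got trapped between mould top and gripper body, with forces still low. I'll go back down, open, and turn the jaws 90° around the mould. The rear finger will then hold the flap clear behind it.

Emit:
arm_command([
  [0,0,5,-1,0,0],
  [0,0,5,-1,0,0],
  [0,0,4,0,0,0],
  [0,0,0,0,0,0],
])

```text
clock: 6.95
position: [0.5881, 0.1797, 0.0382]
tool_rot: [-3.141, 0.008, 1.571]
force: [-4.5, 0.4, -6.1]
grip_width: 0.0427
```

```bash
python3 -c "
from h import *
to([.5895,.18,.0377])"
```

```text
t 6.95 pos [0.5881 0.1797 0.0382] rpy [-3.141  0.008  1.571] F [-4.5  0.4 -6.1] w 0.0427 q [-0.39  0.78 -0.    1.75  0.02  0.61  1.16]
dmm tool [0.3 1.4 0.5] turn deg [-0.1  0.5  0. ]
```

Emit:
arm_command([
  [0,0,2,0,0,0],
  [0,0,0,0,0,0],
])

```text
clock: 7.15
position: [0.5885, 0.1797, 0.0384]
tool_rot: [-3.14, 0.008, 1.571]
force: [-3.9, 0.0, -5.7]
grip_width: 0.0425
```

Emit:
arm_command([
  [0,0,0,0,0,0],
  [0,0,0,0,0,0],
  [0,0,0,0,0,0],
  [0,0,0,0,0,0],
  [0,0,0,0,0,0],
  [0,0,0,0,0,0],
], grip=100)

```text
clock: 7.75
position: [0.5898, 0.1798, 0.0395]
tool_rot: [-3.142, 0.007, 1.57]
force: [-3.4, 0.4, -0.3]
grip_width: 0.0857
```

```bash
python3 -c "
from h import *
to([.586,.18,.035],0.)
flap(grab('top','pics/top5.png'))"
```

```text
t 7.75 pos [0.5898 0.1798 0.0395] rpy [-3.142  0.007  1.57 ] F [-3.4  0.4 -0.3] w 0.0857 q [-0.39  0.78 -0.    1.75  0.02  0.61  1.16]
dmm tool [ 0.2 -3.8  4.5] turn deg [ 0.3  0.3 90. ]
strip row 176.5 theta 1.045 tip 0.6056766725250455 0.07296282854801073
```

Emit:
arm_command([
  [0,-2,0,0,0,5],
  [0,0,0,0,0,7],
  [0,0,0,0,0,7],
  [0,0,0,0,0,7],
  [0,0,0,0,0,7],
  [0,0,0,0,0,7],
])

```text
clock: 8.4
position: [0.5875, 0.1809, 0.0396]
tool_rot: [3.138, 0.004, 0.85]
force: [-4.0, 3.2, 0.9]
grip_width: 0.0856
```

```bash
python3 -c "
from h import *
to([.587,.18,.037],0.)"
```

```text
t 8.4 pos [0.5875 0.1809 0.0396] rpy [3.138 0.004 0.85 ] F [-4.   3.2  0.9] w 0.0856 q [-0.52  0.79  0.18  1.76 -0.22  0.61  0.64]
dmm tool [-1.   0.2  2.6] turn deg [ 0.3  0.1 48.7]
```

Emit:
arm_command([
  [0,0,0,0,0,7],
  [0,0,0,0,0,7],
  [0,0,0,0,0,7],
  [0,0,0,0,0,7],
  [0,0,0,0,0,7],
  [0,0,0,0,0,7],
  [0,0,0,0,0,6],
  [0,0,0,0,0,0],
])

```text
clock: 9.2
position: [0.5906, 0.1832, 0.0412]
tool_rot: [3.138, -0.007, -0.02]
force: [-5.0, -0.6, 0.8]
grip_width: 0.0855
```

```bash
python3 -c "
from h import *
to([.587,.18,.035],0.)
flap(grab('top','pics/top6.png'))
grab('side','pics/side6.png')
a=cv2.imread('pics/top6.png')[120:220,180:320];b=cv2.imread('pics/side6.png')[110:210,215:345]
cv2.imwrite('pics/c6.png',np.hstack([cv2.resize(x,(400,400*x.shape[0]//x.shape[1]),interpolation=cv2.INTER_CUBIC)[:285] for x in(a,b)]))"
```

```text
t 9.2 pos [0.5906 0.1832 0.0412] rpy [ 3.138 -0.007 -0.02 ] F [-5.  -0.6  0.8] w 0.0855 q [-0.66  0.83  0.4   1.77 -0.49  0.64  0.  ]
dmm tool [-3.5  3.3  6.2] turn deg [ 0.2 -0.4 -1.2]
strip row 161.5 theta 1.42 tip 0.6654616701150133 0.051929200315207646
```

View pics/c6.png

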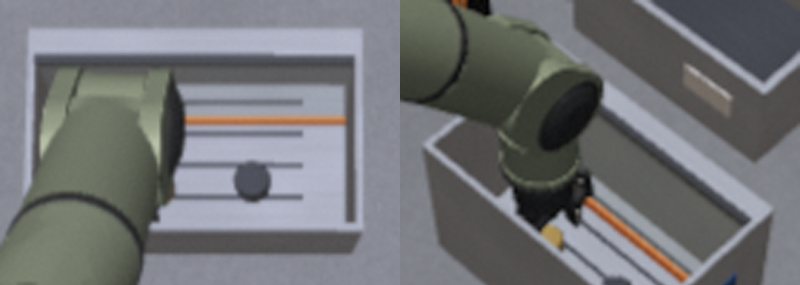

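Jaws are now turned, with the flap held at about 1.4 rad well behind both moulds. I'll check where the brass mould stands.

```bash
python3 -c "
from h import *
for n in('top6','side6'):
  d=np.load(f'pics/{n}.npz');c=d['color'].astype(int)
  m=((c[:,:,0]-c[:,:,2]>35)&(c[:,:,0]-c[:,:,2]<110)).astype(np.uint8)
  m[:165]=0;m[205:]=0;m[:,:222]=0;m[:,285:]=0
  k,l,s,ce=cv2.connectedComponentsWithStats(m)
  for i in range(1,k):
    if s[i,4]>8: print(n,s[i],ce[i],pt(d,*ce[i],h=.062),pt(d,*ce[i]))
d=np.load('pics/side6.npz');cv2.imwrite('pics/c7.png',cv2.resize(d['color'][150:210,225:305,::-1],None,fx=9,fy=9,interpolation=cv2.INTER_CUBIC))
for a,X in(('brass0',(.586,.18,.062)),('tcp',(.5906,.1832,.062))): print(a,(px(d,X)-[225,150])*9)
"
```

```text
side6 [274 174  11  10  36] [279.44444444 178.11111111] [0.66233555 0.15820723 0.062     ] [0.66156459 0.15745434 0.06358945]
side6 [261 183   7   8  34] [264.17647059 186.14705882] [0.59430389 0.17474151 0.062     ] [0.59662798 0.17726664 0.0567766 ]
brass0 [330.31896215 329.86489862]
tcp [332.62070946 319.10911737]
```

View pics/c7.png

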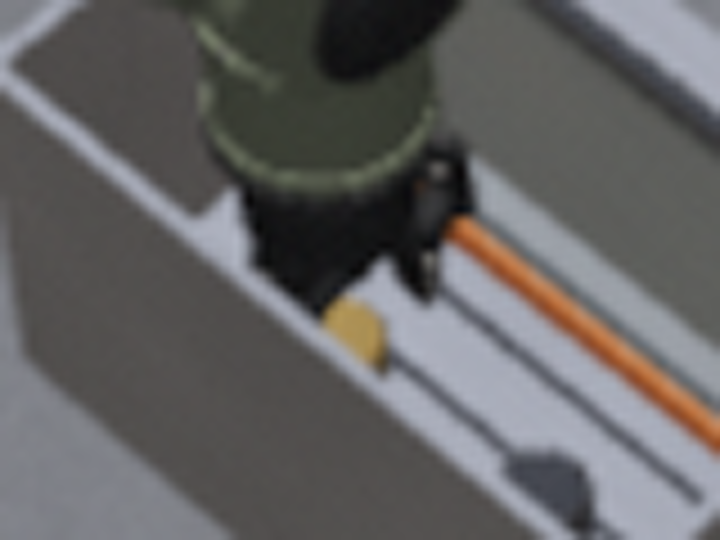

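The brass disc sits about where it started, roughly (0.584, 0.179). I'll recentre, lower and grip.

Emit:
arm_command([
  [-3,3,3,0,0,-1],
  [-2,1,4,0,0,0],
  [0,0,0,0,0,0],
])

```text
clock: 9.6
position: [0.5907, 0.1796, 0.0362]
tool_rot: [3.14, -0.018, 0.012]
force: [-5.5, 0.4, -0.8]
grip_width: 0.0853
```

Emit:
arm_command([
  [0,0,0,0,0,0],
  [0,0,0,0,0,0],
  [0,0,0,0,0,0],
  [0,0,0,0,0,0],
  [0,0,0,0,0,0],
  [0,0,0,0,0,0],
  [0,0,0,0,0,0],
], grip=20, grip_force=50)

```text
clock: 10.3
position: [0.5901, 0.1792, 0.0367]
tool_rot: [3.141, -0.017, 0.017]
force: [-3.5, -0.7, 2.0]
grip_width: 0.0432
```

```bash
python3 -c "
from h import *
to([.587,.18,.1],0.)
flap(grab('top','pics/top7.png'))"
```

```text
t 10.3 pos [0.5901 0.1792 0.0367] rpy [ 3.141 -0.017  0.017] F [-3.5 -0.7  2. ] w 0.0432 q [-0.65  0.83  0.38  1.78 -0.49  0.61  0.04]
dmm tool [ -2.   -0.8 -63.3] turn deg [ 0. -1.  1.]
strip row 166.5 theta 1.3 tip 0.6455251991338201 0.05619510847907719
```

Emit:
arm_command([
  [0,0,-4,0,-0.5,0],
  [0,0,-8,0,-0.5,0],
  [0,0,-10,0,0,0],
  [0,0,-10,0,0,0],
  [0,0,-5,0,0,0],
])

```text
clock: 10.85
position: [0.5882, 0.1787, 0.0754]
tool_rot: [3.14, 0.007, 0.017]
force: [-4.5, 0.5, -4.2]
grip_width: 0.0428
```

```bash
python3 -c "
from h import *
to([.588,.18,.16],0.)
flap(grab('top','pics/top8.png'))"
```

```text
t 10.85 pos [0.5882 0.1787 0.0754] rpy [3.14  0.007 0.017] F [-4.5  0.5 -4.2] w 0.0428 q [-0.67  0.78  0.42  1.76 -0.46  0.71  0.02]
dmm tool [ -0.7  -1.1 -84.6] turn deg [0.1 0.4 1. ]
strip row 171.0 theta 1.19 tip 0.6278178217157093 0.06217727556764166
```

Emit:
arm_command([
  [0,0,-8,0,0,0],
  [0,0,-12,0,0,0],
  [0,0,-12,0,0,0],
  [0,0,-12,0,0,0],
  [0,0,-12,0,0,0],
  [0,0,-12,0,0,0],
  [0,0,-8,0,0,0],
])

```text
clock: 11.6
position: [0.589, 0.1791, 0.1591]
tool_rot: [3.14, 0.005, 0.017]
force: [-3.3, 0.6, -3.2]
grip_width: 0.0432
```

```bash
python3 -c "
from h import *
to([.588,.18,.30],0.)
flap(grab('top','pics/top9.png'))"
```

```text
t 11.6 pos [0.589  0.1791 0.1591] rpy [3.14  0.005 0.017] F [-3.3  0.6 -3.2] w 0.0432 q [-0.71  0.67  0.49  1.72 -0.4   0.86 -0.03]
dmm tool [  -1.7   -0.7 -140.9] turn deg [0.1 0.3 1. ]
strip row 183.0 theta 0.8500000000000001 tip 0.5788028651995529 0.09228233112615022
```

Emit:
arm_command([
  [0,0,-10,0,0,0],
  [0,0,-14,0,0,0],
  [0,0,-14,0,0,0],
  [0,0,-14,0,0,0],
  [0,0,-14,0,0,0],
  [0,0,-14,0,0,0],
  [0,0,-16,0,0,0],
  [0,0,-20,0,0,0],
])

```text
clock: 12.45
position: [0.5903, 0.1788, 0.2848]
tool_rot: [3.14, 0.003, 0.016]
force: [0.2, 0.8, -2.9]
grip_width: 0.0431
```

Emit:
arm_command([
  [0,0,-25,0,0,0],
  [0,0,-15,0,0,0],
  [0,0,0,0,0,0],
])

```text
clock: 12.75
position: [0.5913, 0.1784, 0.3314]
tool_rot: [3.141, -0.002, 0.016]
force: [-0.1, -0.5, -3.6]
grip_width: 0.0425
```

```bash
python3 -c "
from h import *
to([.474,-.2996,.30],-.6)
flap(grab('top','pics/top10.png'))"
```

```text
t 12.75 pos [0.5913 0.1784 0.3314] rpy [ 3.141e+00 -2.000e-03  1.600e-02] F [-0.1 -0.5 -3.6] w 0.0425 q [-0.78  0.49  0.59  1.54 -0.29  1.19 -0.12]
dmm tool [-124.8  476.1   31.2] turn deg [-0.  -0.1 35.3]
strip row 193.5 theta 0.05499999999999999 tip 0.5212570601896082 0.21065471324539847
```

Emit:
arm_command([
  [-3,12,0,0,0,0],
  [-7,26,0,0,0,0],
  [-7,28,0,0,0,0],
  [-7,28,0,0,0,0],
  [-7,28,0,0,0,0],
  [-7,28,0,0,0,0],
  [-7,28,0,0,0,0],
  [-7,28,0,0,0,0],
])

```text
clock: 13.6
position: [0.5356, -0.0376, 0.3236]
tool_rot: [3.138, 0.008, 0.019]
force: [0.8, -0.1, -3.4]
grip_width: 0.0428
```

Emit:
arm_command([
  [-7,28,0,0,0,0],
  [-7,28,0,0,0,0],
  [-7,28,0,0,0,0],
  [-7,28,0,0,0,0],
  [-7,28,0,0,0,0],
  [-7,28,0,0,0,0],
  [-7,28,0,0,0,0],
  [-5,20,0,0,0,0],
])

```text
clock: 14.4
position: [0.4734, -0.2687, 0.3192]
tool_rot: [3.138, 0.018, 0.013]
force: [0.2, 0.2, -3.8]
grip_width: 0.0428
```

```bash
python3 -c "
from h import *
to([.474,-.2996,.15],0.)"
```

```text
t 14.4 pos [ 0.4734 -0.2687  0.3192] rpy [3.138 0.018 0.013] F [ 0.2  0.2 -3.8] w 0.0428 q [-0.1   0.4   0.69  1.74 -0.26  1.12  0.68]
dmm tool [  3.3  30.4 169.3] turn deg [0.2 1.  0.8]
```

Emit:
arm_command([
  [1,12,12,0,0.5,0.4],
  [1,14,20,0.2,0.5,0.4],
  [0,5,25,0,0,0],
  [0,0,25,0,0,0],
  [0,0,25,0,0,0],
  [0,0,25,0,0,0],
  [0,0,25,0,0,0],
  [0,0,15,0,0,0],
])

```text
clock: 15.2
position: [0.4635, -0.3085, 0.1376]
tool_rot: [3.14, 0.007, -0.013]
force: [0.4, 0.6, -4.0]
grip_width: 0.0426
```

Emit:
arm_command([
  [0,0,0,0,0,0],
  [0,0,0,0,0,0],
])

```text
clock: 15.4
position: [0.4606, -0.3087, 0.1354]
tool_rot: [3.141, 0.012, -0.014]
force: [-0.4, -0.3, -3.1]
grip_width: 0.043
```

```bash
python3 -c "
from h import *
to([.474,-.2996,.112],0.)"
```

```text
t 15.4 pos [ 0.4606 -0.3087  0.1354] rpy [ 3.141  0.012 -0.014] F [-0.4 -0.3 -3.1] w 0.043 q [ 0.1   0.64  0.55  1.9  -0.46  0.75  0.9 ]
dmm tool [13.5 -9.3 23.3] turn deg [ 0.   0.7 -0.8]
```

Emit:
arm_command([
  [5,-4,3,0,0.4,-0.4],
  [5,-4,3,0,0.3,-0.4],
  [3,-1,4,0,0,0],
  [1,0,4,0,0,0],
  [0,0,0,0,0,0],
])

```text
clock: 15.9
position: [0.4769, -0.2992, 0.1225]
tool_rot: [3.14, -0.005, 0.002]
force: [-0.1, -0.3, -4.1]
grip_width: 0.0432
```

```bash
python3 -c "
from h import *
to([.474,-.2996,.1015],0.)"
```

```text
t 15.9 pos [ 0.4769 -0.2992  0.1225] rpy [ 3.14e+00 -5.00e-03  2.00e-03] F [-0.1 -0.3 -4.1] w 0.0432 q [ 0.09  0.66  0.52  1.89 -0.49  0.71  0.9 ]
dmm tool [-3.   0.4 21. ] turn deg [ 0.1 -0.3  0.1]
```

Emit:
arm_command([
  [-2,0,4,0,0,0],
  [0,0,5,0,0,0],
  [0,0,5,0,0,0],
  [0,0,3,0,0,0],
  [0,0,0,0,0,0],
])

```text
clock: 16.4
position: [0.4744, -0.2995, 0.1039]
tool_rot: [3.14, -0.004, 0.001]
force: [-0.4, -0.7, -3.3]
grip_width: 0.0426
```

```bash
python3 -c "
from h import *
to([.474,-.2996,.1],0.)
for n in('top','side'):
  grab(n,f'pics/{n}11.png')
a=cv2.imread('pics/top11.png')[170:270,320:440];b=cv2.imread('pics/side11.png')[250:340,280:388]
cv2.imwrite('pics/c11.png',np.hstack([cv2.resize(x,(400,333),interpolation=cv2.INTER_CUBIC) for x in(a,b)]))"
```

```text
t 16.4 pos [ 0.4744 -0.2995  0.1039] rpy [ 3.14e+00 -4.00e-03  1.00e-03] F [-0.4 -0.7 -3.3] w 0.0426 q [ 0.11  0.68  0.5   1.91 -0.51  0.67  0.92]
dmm tool [-0.4  0.1  3.9] turn deg [ 0.1 -0.2  0.1]
```

View pics/c11.png

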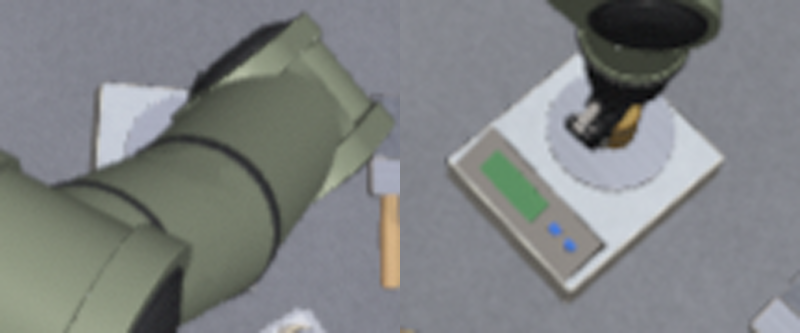

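The mould is upright just above the pan centre (side crop about (622,125); pan about (611,132)). I'll lower in small steps until it touches.

Emit:
arm_command([
  [0,0,2,0,0,0],
  [0,0,2,0,0,0],
  [0,0,0,0,0,0],
])

```text
clock: 16.8
position: [0.4749, -0.2997, 0.1004]
tool_rot: [3.139, -0.005, 0.001]
force: [-0.2, -0.1, -2.8]
grip_width: 0.0428
```

Emit:
arm_command([
  [0,0,1.5,0,0,0],
  [0,0,0,0,0,0],
])

```text
clock: 17.0
position: [0.475, -0.3001, 0.0997]
tool_rot: [3.139, -0.006, 0.001]
force: [-0.1, -0.2, -3.5]
grip_width: 0.0429
```

Emit:
arm_command([
  [0,0,1.5,0,0,0],
  [0,0,0.5,0,0,0],
])

```text
clock: 17.2
position: [0.4751, -0.3002, 0.0995]
tool_rot: [3.14, -0.008, 0.001]
force: [-3.6, 3.6, 5.9]
grip_width: 0.043
```

Emit:
arm_command([
  [0,0,1.5,0,0,0],
  [0,0,0.5,0,0,0],
])

```text
clock: 17.4
position: [0.4751, -0.3002, 0.0995]
tool_rot: [3.141, -0.009, 0.0]
force: [-2.1, 1.8, -0.1]
grip_width: 0.0428
```

It's in contact, so I'll release and retreat straight up.

Emit:
arm_command([
  [0,0,0,0,0,0],
  [0,0,0,0,0,0],
  [0,0,0,0,0,0],
  [0,0,0,0,0,0],
  [0,0,0,0,0,0],
  [0,0,0,0,0,0],
  [0,0,0,0,0,0],
], grip=100)

```text
clock: 18.1
position: [0.4757, -0.3006, 0.0997]
tool_rot: [3.14, -0.01, 0.001]
force: [0.2, 0.2, 0.5]
grip_width: 0.0855
```

Emit:
arm_command([
  [0,0,-8,0,0,0],
  [0,0,-15,0,0,0],
  [0,0,-25,0,0,0],
  [0,0,-30,0,0,0],
  [0,0,-30,0,0,0],
  [0,0,-30,0,0,0],
  [0,0,-30,0,0,0],
  [0,0,-15,0,0,0],
])

```text
clock: 18.9
position: [0.4715, -0.3008, 0.2957]
tool_rot: [3.14, -0.009, -0.003]
force: [0.4, -0.7, -0.4]
grip_width: 0.0855
```

Emit:
arm_command([
  [0,-12,0,0,0,0],
  [0,-28,0,0,0,0],
  [0,-30,0,0,0,0],
  [0,-30,0,0,0,0],
  [0,-30,0,0,0,0],
  [0,-30,0,0,0,0],
  [0,-15,0,0,0,0],
  [0,0,0,0,0,0],
])

```text
clock: 19.7
position: [0.4686, -0.1158, 0.2986]
tool_rot: [3.141, -0.012, -0.004]
force: [0.6, -0.5, -0.1]
grip_width: 0.0856
```

```bash
python3 -c "
from h import *
to([.474,-.2996,.1],0.)
d=grab('top','pics/top12.png'); flap(d); s=grab('side','pics/side12.png')
for n,q in(('top',d),('side',s)):
  c=q['color'].astype(int);u,v=px(q,(.474,-.3,.125)).astype(int)
  m=np.zeros(c.shape[:2],np.uint8);w=c[v-14:v+15,u-14:u+15];m[v-14:v+15,u-14:u+15]=(w[:,:,0]-w[:,:,2]>30)
  k,l,st,ce=cv2.connectedComponentsWithStats(m)
  for i in range(1,k):
    if st[i,4]>20: print(n,st[i],ce[i],pt(q,*ce[i],h=.125 if n=='top' else .11),pt(q,*ce[i]))
im=d['color'][:,:,::-1]
cv2.imwrite('pics/c12.png',np.hstack([cv2.resize(im[110:270,110:450],(510,240)),cv2.resize(s['color'][255:335,290:380,::-1],(270,240),interpolation=cv2.INTER_CUBIC)]))
"
```

```text
t 19.7 pos [ 0.4686 -0.1158  0.2986] rpy [ 3.141 -0.012 -0.004] F [ 0.6 -0.5 -0.1] w 0.0856 q [-0.44  0.28  0.69  1.93 -0.21  0.99  0.35]
dmm tool [  3.7 183.6 198.8] turn deg [ 0.  -0.7 -0.2]
strip row 193.5 theta 0.05499999999999999 tip 0.5212570601896082 0.21065471324539847
top [374 208  12  14 128] [379.2578125 214.5390625] [ 0.47313024 -0.30212476  0.125     ] [ 0.47274257 -0.30121467  0.12875823]
side [332 274  13  16 160] [338.01875 281.35   ] [ 0.4734195  -0.30118047  0.11      ] [ 0.46691775 -0.30471028  0.1269071 ]
```

View pics/c12.png

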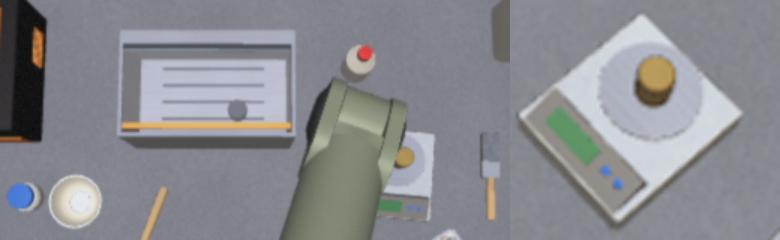

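```bash
python3 -c "
from h import *
print(bot.job_done())"
```

```text
the job is handed in; nothing more can be done
None
```

The brass mould is standing upright on the balance pan, about 2–3 mm from its centre by the top camera, and the job is handed in at about 20 s. I pushed the flap down with the gripper, held it aside behind the mould, gripped the mould and lifted it out through the opening.

**Failed first lift:** with the jaws across the cabinet, the flap's edge got trapped above the mould. The highest reading was about 21 N at the wrist. I set the mould back down, opened the gripper and turned the jaws 90° around it. The rear finger then held the flap clear at about 1.3–1.4 rad, and the second lift went cleanly.

**Last checks:**
- **Flap:** back level, with its edge strip on the same image row as at the start.
- **Dark mould:** still at its starting place.
- **Other bench items:** those in the last picture looked undisturbed. The needle mould and the spatula were only partly in view, and I did not measure any of them.
- **Robot:** clear of everything, with about zero force on the tool.

No final check disagreed with the others.

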